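# Open the casting tote's gate and hold it wide

## Robot

A 6-joint arm with a two-finger parallel gripper is mounted at the origin on the work surface. World frame = base frame: x ahead of the robot, y to its left, z up, the work surface at z = 0. Lengths are in m, angles in rad, forces in N, time in s.
With the tool pointing down it reaches from about 0.25 to 0.725 m from the base axis. Payload 4 kg.
Tool frame: the origin (TCP) lies at the very end of the fingers, on their centre line; the grasp point (between the pads) lies 19 mm behind it; z points along the fingers, y is the line along which they close (so a half turn about z gives the same grasp; the last joint's range is limited). The gripper opens to 85 mm and grips with 20 to 120 N. Pads are 22 mm wide; open, the fingers measure 114 mm over their backs; the gripper's body (76 mm by 85 mm) begins 54 mm behind the grasp point. The pads swing forward as they close: fully open they stand 13 mm farther back than shut.
Start: joints at [-1.222, 0.241, 0.005, 1.335, 0, 1.571], TCP at [0.171, -0.47, 0.198] pointing down, gripper open.
Joint ranges: [-2.72, 2.72], [-1.05, 1.87], [-1.09, 1.28], [-1.99, 2.15], [-1.42, 1.44], [-3.14, 3.14]. Speed limits (rad/s): [2.79, 2.79, 3.14, 3.14, 3.14, 3.14].

## Interface

Orientations are given as a unit quaternion [w, x, y, z].
In Python, from cell import manip, grab_frame gives the robot as it stands.
- The arm moves only by the shell command python3 -m jog 'ROWS' [FORCE]. ROWS is a JSON object whose one key "plan" holds a list of rows, each an object of numbers: "dx", "dy", "dz": the shift along the tool's x, y, z in m; "rx", "ry", "rz": the turn, a rotation vector about the tool's x, y, z in degrees; "jaw": the closure, from 0 (fully open) to 1 (shut). In form: {"plan": [{"dx": .., "dy": .., "dz": .., "rx": .., "ry": .., "rz": .., "jaw": ..}, ...]}. A call has 1 to 10 rows; each row shifts and turns the commanded pose from where the row before left it, along the tool's axes as they then stand; what a row does not reach is not made up. A row lasts 1/8 s, in which the tool goes at most 62.5 mm and 10.7 degrees, less where a joint would pass 70% of its speed; a pose out of reach is approached as far as the arm can. A call is refused whole if a number of a shift passes 0.0625 or a number of a turn 10.7, either way. A call with a gripper value outside its range is refused whole. The fingers move at their own pace and stop on an object; FORCE is the grip in N (left out, the last holds). Time passes only in rows, so rows that do not move let the fingers close. It gives the time, the measured TCP pose, the force, the opening and the grip force at its end, in the units of the state.
- manip.state(): the state, without advancing time (a new reading comes with each control period).
- grab_frame(name): name is "side" or "top" or "wrist"; returns a dict with "image" (420x560x3 uint8, red, green, blue), "K" (3x3 intrinsics, pixels), "R" (3x3) and "t" (3): a world point X has camera coordinates R X + t. Camera axes: x right, y down, z forward; pixel columns grow to the right and rows downward; lengths in m; the calibration is good to about 2 mm. A picture is of the moment at which its call begins. There is no depth.
- manip.finish_job(): hands the job in; it is judged then, once.
The state is a dict: "time": time; "joints": joint angles; "qvel": joint speeds; "tau": joint torques, N m; "ee_pos": TCP position; "tool_rot": TCP orientation; "force": force on the tool from outside, world axes, zero at the start; "moment": the same for the moment, N m; "width": finger opening in m; "grip_force": force on a finger pad.
Only numpy, scipy, OpenCV 4.12 (cv2) and the standard library are available. Lean on these libraries where they do the work, as an engineer would, in place of code of your own. Each camera call takes 0.05 s, during which the arm holds its last target. There are 200 camera calls.

## Task

Get the blue tote ready for unloading: first press its orange hinge pin fully home, then squeeze the yellow catch fully in between two fingers, and after it the red catch in the same way. Then take the gate by its black post, swing it past its detent and hold it wide open, at least 75 degrees; finish while still holding the post, because the gate springs back when let go. Do not force the gate against its catches, and leave the loose castings and the plug gauge on the bench where they are.

Things in the scene. Friction and masses are not known exactly. Their poses are not given: they have to be found in the camera images.
- tote: Blue plastic tote, 400 (its x) x 300 (its y) x 120 mm high, fixed to the bench; its castings stay in it. Origin: centre of its underside, on the bench. The gate is in the side at its own +y. Along the top of that side runs a fixed rim rail (top at 120 mm) carrying the two catches. The hinge axis of the gate is upright, at (-105, 164) mm in the tote's x, y.
- hinge_pin_top (a point): Centre of the top face of the orange round cap (27 mm across, 10 mm thick) of the gate's hinge pin, on the hinge axis. It stands 144 to 149 mm above the bench at the start; 135 mm when fully home.
- hinge_pin (a joint): How far the orange hinge pin is pressed down, in m: 0 to 0.005 at the start, 0.014 fully home on its knuckle. It goes straight down, takes about 8 N to move (pressing with 15 N seats it) and stays where it is left.
- yellow_tab: Sliding yellow tab of the yellow catch: upright plate 10 mm thick (x), 24 wide (y), 33 tall. Origin: centre of its underside, 129 mm above the bench (top at 162). Its axes are parallel to the tote's. The heel stands at +x of it: 50 mm over both outer faces at rest, 36 squeezed. A steel bolt at its +y side blocks a lug of the gate until the tab is squeezed in.
- yellow_heel: Fixed yellow heel of the yellow catch: upright plate 10 x 24 x 34 mm. Origin: centre of its underside, 128 mm above the bench, top at 162. Pinch tab and heel together from above. The catches stand on the rim rail, centres 60 and 150 mm from the hinge axis along the tote's +x; which colour is nearer the hinge varies.
- yellow_slide (a joint): How far the yellow tab is squeezed towards its heel, in m: 0 to 0.002 at the start (bolt in front of the lug), 0.014 fully squeezed; from 0.0115 the bolt is clear. Takes about 6 N to move and stays where it is left.
- red_tab: Sliding red tab of the red catch: upright plate 10 mm thick (x), 24 wide (y), 33 tall. Origin: centre of its underside, 129 mm above the bench (top at 162). Its axes are parallel to the tote's. The heel stands at +x of it: 50 mm over both outer faces at rest, 36 squeezed. A steel bolt at its +y side blocks a lug of the gate until the tab is squeezed in.
- red_heel: Fixed red heel of the red catch: upright plate 10 x 24 x 34 mm. Origin: centre of its underside, 128 mm above the bench, top at 162. Pinch tab and heel together from above. The catches stand on the rim rail, centres 60 and 150 mm from the hinge axis along the tote's +x; which colour is nearer the hinge varies.
- red_slide (a joint): How far the red tab is squeezed towards its heel, in m: 0 to 0.002 at the start (bolt in front of the lug), 0.014 fully squeezed; from 0.0115 the bolt is clear. Takes about 6 N to move and stays where it is left.
- gate (a joint): Opening angle of the blue gate (195 mm long, top at 106 mm), rad: 0 shut, lying along the tote's +x from the hinge; it grows as the free end swings out to the tote's +y; 1.7 is the stop. A light spring pulls it shut (2 to 3 N at the handle). A brass roller gives a detent from about 0.35 to 0.9, up to 10 N more; past it the gate, let go, swings back to about 0.9.
- gate_grip: The gate's handle: upright black round post, 18 mm across, 55 tall, on a bracket outside the gate; the top 45 mm are free for the fingers. Origin: centre of its underside, 97 mm above the bench (top at 152). With the gate shut it is 105 mm from the hinge axis along the tote's +x and 45 mm along +y, so it moves on a 114 mm radius. It turns in the fingers if gripped gently.
- elbow_casting: A loose bronze pipe elbow lying on the bench, about 60 x 60 x 25 mm. Bystander: leave it alone. Origin: its underside, on the bench.
- flange_casting: A loose green two-bolt flange, 62 x 38 x 26 mm, on the bench. Bystander: leave it alone. Origin: its underside, on the bench.
- plug_gauge: A loose plug gauge standing upright, grip 30 mm across, 75 mm tall. Bystander: leave it alone. Origin: its underside, on the bench.

How it is judged:
On the way, in this order (a step that is already met when the one before it is completed fails the run):
1. the orange hinge pin is pressed fully home (value of joint hinge_pin above 0.012 m), for 0.1 s.
2. the yellow catch is squeezed in, a finger on its tab and on its heel (value of joint yellow_slide above 0.0115 m and contact force between the fingers and yellow_tab above 1 N and contact force between the fingers and yellow_heel above 1 N), for 0.1 s.
3. the red catch is squeezed in, a finger on its tab and on its heel (value of joint red_slide above 0.0115 m and contact force between the fingers and red_tab above 1 N and contact force between the fingers and red_heel above 1 N), for 0.1 s.
4. the gate is swung past its detent (value of joint gate above 1.1 rad and contact force between the fingers and gate_grip above 1 N), for 0.1 s.
At the end, for the whole second after the job is handed in: The gate stands still at 1.3 rad (75 degrees) or wider, held by the fingers at its black post (at least 1.5 N between them); the hinge pin is home within 2 mm, both catches are still squeezed in within 2.5 mm; no bystander has moved more than 20 mm (value of joint gate above 1.3 rad and velocity of joint gate between -0.1 and 0.1 rad/s and contact force between the fingers and gate_grip above 1.5 N and value of joint hinge_pin above 0.012 m and value of joint each of yellow_slide, red_slide above 0.0115 m and distance of each of elbow_casting, flange_casting, plug_gauge from where it was at the start of the episode below 0.02 m); the arm keeps its last pose, push and grip.
It fails at once if the gate is forced while the yellow catch still holds it (value of joint gate above 0.15 rad and value of joint yellow_slide below 0.009 m).
It fails at once if the gate is forced while the red catch still holds it (value of joint gate above 0.15 rad and value of joint red_slide below 0.009 m).
It fails at once if the red catch is squeezed before the yellow one (value of joint red_slide above 0.0115 m and value of joint yellow_slide below 0.009 m).
It fails at once if a casting or the gauge on the bench is disturbed (distance of any of elbow_casting, flange_casting, plug_gauge from where it was at the start of the episode above 0.03 m).
It also fails if it takes over 67 s, if anything falls off the work surface, if the arm or the gripper's body presses on something with over 40 N, if the wrist force passes 120 N, or if a joint passes its speed limit or range.

## Working session

There is one attempt and no reset: what is moved stays moved. The work goes in short steps, Python scripts to look and compute and a shell command to move; the robot and the scene stay as the last step left them, time stands still between calls to the robot, and variables do not carry over. Pictures are saved under pics/ and viewed, at most 10 in all, crops included, and the job is handed in when it is done.

```bash
mkdir -p pics; ls; python3 - <<'E'
from cell import manip, grab_frame
import cv2,pickle
d={}
for n in("top","side"):
    f=grab_frame(n);d[n]=f
    cv2.imwrite(f"pics/{n}0.png",f["image"][:,:,::-1])
pickle.dump(d,open("f0.pkl","wb"))
print(manip.state())
for n in d: print(n,d[n]["K"].tolist(),d[n]["R"].tolist(),d[n]["t"])
E
```

```text
pics
{'time': 0.1, 'joints': array([-1.22201211e+00,  2.41377914e-01,  3.89377305e-03,  1.33520344e+00,
       -2.99198760e-05,  1.57083228e+00]), 'qvel': array([ 0.00015032, -0.00143537,  0.0013675 , -0.00117815, -0.0028297 ,
        0.00093923]), 'tau': array([ 4.61517629e-04, -3.73138976e+01,  2.53009540e+01,  1.08172712e-02,
       -2.49853053e-05,  4.76871620e-06]), 'ee_pos': array([ 0.17065868, -0.46932153,  0.19729521]), 'tool_rot': array([-9.28683932e-04,  9.84834872e-01,  1.73491731e-01, -1.78824796e-04]), 'force': array([ 0.73129375,  0.05460517, -0.06760794]), 'moment': array([-0.0025235 , -0.00689946,  0.01443462]), 'grip_force': 0.0, 'width': 0.08556919773204659}
top [[380.17474198155577, 0.0, 281.2442227449184], [0.0, 380.17474198155577, 218.81152286336615], [0.0, 0.0, 1.0]] [[-0.013695620396873692, -0.9998462471075686, 0.01095043957361465], [-0.9859534406797988, 0.011680571299690268, -0.16661145538581348], [0.16645793100243314, -0.01307847082129637, -0.985961820157031]] [0.12826147 0.60826106 0.86580746]
side [[386.6236559472047, 0.0, 286.8391839185465], [0.0, 386.6236559472047, 208.81499295593312], [0.0, 0.0, 1.0]] [[-0.7443141436761673, -0.6678066127324065, 0.005548289329495552], [-0.4992377749508475, 0.5508765873316613, -0.6688023845591081], [0.4435742323284131, -0.5005689897713322, -0.7434195228090038]] [0.51597242 0.30630072 0.7292307 ]
```

View pics/top0.png

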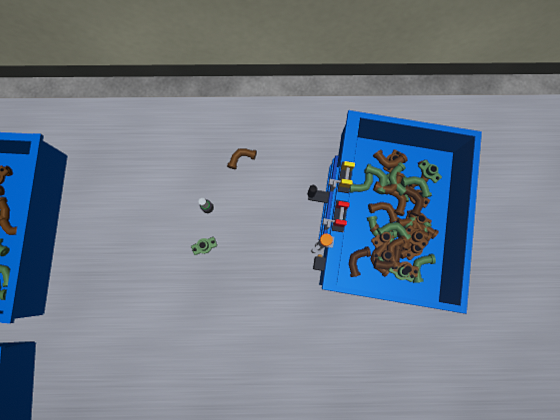

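View pics/side0.png

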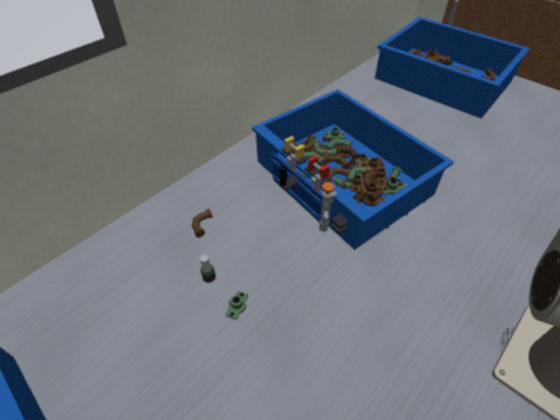

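The top view shows the orange cap at about (327,240), red catch (342,213), yellow catch (348,177) and post (312,191). Red is nearer the hinge. The bystanders lie well to the left, at columns 195-255.

```bash
cat > h.py <<'E'
import numpy as np,cv2
def ray(f,uv,z):
    K,R,t=(np.array(f[k]) for k in "KRt")
    d=R.T@np.linalg.solve(K,[*uv,1.]); c=-R.T@t
    return c+d*(z-c[2])/d[2]
def blobs(im,col,box,amin=6):
    hsv=cv2.cvtColor(im,cv2.COLOR_RGB2HSV); H,S,V=[hsv[...,i].astype(int) for i in range(3)]
    m={"orange":(H>=7)&(H<=16)&(S>170)&(V>170),"yellow":(H>20)&(H<35)&(S>150)&(V>110),
       "red":((H<5)|(H>174))&(S>170)&(V>110)}[col]
    b=np.zeros(m.shape,bool);x0,y0,x1,y1=box;b[y0:y1,x0:x1]=1
    n,l,s,c=cv2.connectedComponentsWithStats((m&b).astype(np.uint8))
    return [(c[i].round(1),s[i].tolist()) for i in range(1,n) if s[i,4]>=amin]
E
python3 - <<'E'
import pickle,cv2,numpy as np
from h import *
d=pickle.load(open("f0.pkl","rb"))
for n,box in(("top",(295,150,375,275)),("side",(260,120,350,240))):
    for c,z in(("orange",.1465),("yellow",.162),("red",.162)):
        for cc,s in blobs(d[n]["image"],c,box): print(n,c,cc,s,ray(d[n],cc,z).round(4))
a=cv2.resize(d["top"]["image"][150:275,295:375],None,fx=4.8,fy=4.8,interpolation=2)
b=cv2.resize(d["side"]["image"][125:240,260:350],None,fx=4.4,fy=4.4*600/506,interpolation=2)[:600]
cv2.imwrite("pics/z.png",np.hstack([a,cv2.resize(b,(400,600))])[:,:,::-1])
# tote rim corners top view
for uv in((349,111),(480,131),(466,313),(322,290)): print(ray(d["top"],uv,.12).round(4))
E
```

```text
top orange [325.9 239.2] [321, 234, 11, 12, 103] [0.5483 0.0269 0.1465]
top yellow [348.8 163.9] [344, 162, 11, 5, 43] [ 0.71   -0.0262  0.162 ]
top yellow [346.4 181.5] [341, 179, 12, 6, 48] [ 0.6707 -0.0193  0.162 ]
top red [343.  203.5] [338, 201, 11, 6, 50] [ 0.6225 -0.01    0.162 ]
top red [340.4 221.7] [336, 219, 10, 6, 49] [ 0.5833 -0.0029  0.162 ]
side orange [327.9 186. ] [324, 183, 9, 7, 49] [0.5482 0.0277 0.1465]
side yellow [288.8 139.3] [285, 137, 8, 5, 20] [ 0.7082 -0.0224  0.162 ]
side yellow [299.5 147.4] [296, 145, 8, 6, 29] [ 0.669  -0.0165  0.162 ]
side red [312.8 158. ] [309, 156, 8, 5, 25] [ 0.6215 -0.0081  0.162 ]
side red [324.8 167.1] [321, 164, 8, 7, 25] [ 0.5818 -0.0021  0.162 ]
[ 0.8521 -0.0407  0.12  ]
[ 0.7999 -0.3442  0.12  ]
[ 0.3885 -0.2722  0.12  ]
[0.4412 0.0356 0.12  ]
```

View pics/z.png

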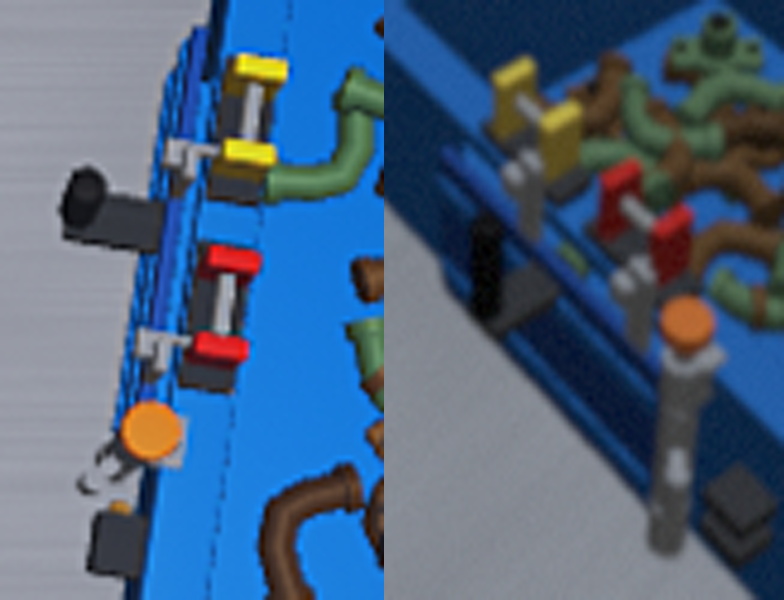

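```bash
cat >> h.py <<'E'
from scipy.spatial.transform import Rotation as Ro
YAW=np.radians(-10.2); HX=np.array([.5482,.0272])
ex=np.array([np.cos(YAW),np.sin(YAW)]); ey=np.array([-ex[1],ex[0]])
def P(a,b): return HX+a*ex+b*ey
def rel(x,y,z,ang=np.degrees(YAW)):   # ang: heading of tool y; tool z down
    from cell import manip
    s=manip.state(); q=s["tool_rot"]; R=Ro.from_quat([q[1],q[2],q[3],q[0]])
    a=np.radians(ang); Y=np.array([np.cos(a),np.sin(a),0]); Z=np.array([0,0,-1.]); X=np.cross(Y,Z)
    T=Ro.from_matrix(np.c_[X,Y,Z])
    print("t",s["time"],"pos",s["ee_pos"].round(4),"F",s["force"].round(1),"w",round(s["width"],4),"g",round(s["grip_force"],1))
    print(" shift now-frame",R.inv().apply(np.array([x,y,z])-s["ee_pos"]).round(4)," target-frame",(T.inv().apply(np.array([x,y,z])-s["ee_pos"])).round(4)," turn",np.degrees((R.inv()*T).as_rotvec()).round(2))
E
python3 -m jog '{"plan":[{"dz":-0.01,"rz":-10,"jaw":1},{"dz":-0.01,"rz":-10,"jaw":1},{"dz":-0.01,"rz":-10,"jaw":1},{"dz":-0.01,"rz":-10,"jaw":1},{"dz":-0.01,"rz":-10,"jaw":1},{"rz":-10,"jaw":1}]}'
python3 -c "
from h import *;rel(*HX,.16)"
```

```text
t 0.1 pos [ 0.1707 -0.4693  0.1973] F [ 0.7  0.1 -0.1] w 0.0856 g 0.0
 shift now-frame [ 0.5245 -0.3375  0.0379]  target-frame [0.5555 0.2836 0.0373]  turn [ -0.1   -0.06 -59.82]invalid input at $.plan[0]: expected keys dx, dy, dz, rx, ry, rz, jaw
```

All keys are needed.

```bash
python3 -m jog '{"plan":[{"dx":0,"dy":0,"dz":-0.01,"rx":0,"ry":0,"rz":-10,"jaw":1},{"dx":0,"dy":0,"dz":-0.01,"rx":0,"ry":0,"rz":-10,"jaw":1},{"dx":0,"dy":0,"dz":-0.01,"rx":0,"ry":0,"rz":-10,"jaw":1},{"dx":0,"dy":0,"dz":-0.01,"rx":0,"ry":0,"rz":-10,"jaw":1},{"dx":0,"dy":0,"dz":-0.01,"rx":0,"ry":0,"rz":-10,"jaw":1},{"dx":0,"dy":0,"dz":0,"rx":0,"ry":0,"rz":-9.8,"jaw":1},{"dx":0,"dy":0,"dz":0,"rx":0,"ry":0,"rz":0,"jaw":1}]}'
python3 -c "
from h import *;rel(*HX,.16)"
```

```text
time: 0.98
ee_pos: [0.1708, -0.4696, 0.2477]
tool_rot: [-0.0, 0.768, 0.641, 0.0]
force: [0.6, -0.7, -0.4]
width: -0.0001
grip_force: 0.0
t 0.975 pos [ 0.1708 -0.4696  0.2477] F [ 0.6 -0.7 -0.4] w -0.0001 g 0.0
 shift now-frame [0.5564 0.2822 0.088 ]  target-frame [0.5558 0.2835 0.0877]  turn [-0.03 -0.04 -0.13]
```

```bash
python3 -m jog '{"plan":[{"dx":0.04,"dy":0.02,"dz":0,"rx":0,"ry":0,"rz":0,"jaw":1},{"dx":0.04,"dy":0.02,"dz":0,"rx":0,"ry":0,"rz":0,"jaw":1},{"dx":0.04,"dy":0.02,"dz":0,"rx":0,"ry":0,"rz":0,"jaw":1},{"dx":0.04,"dy":0.02,"dz":0,"rx":0,"ry":0,"rz":0,"jaw":1},{"dx":0.04,"dy":0.02,"dz":0,"rx":0,"ry":0,"rz":0,"jaw":1},{"dx":0.04,"dy":0.02,"dz":0,"rx":0,"ry":0,"rz":0,"jaw":1},{"dx":0.04,"dy":0.02,"dz":0,"rx":0,"ry":0,"rz":0,"jaw":1},{"dx":0.04,"dy":0.02,"dz":0,"rx":0,"ry":0,"rz":0,"jaw":1},{"dx":0.04,"dy":0.02,"dz":0,"rx":0,"ry":0,"rz":0,"jaw":1},{"dx":0.04,"dy":0.02,"dz":0,"rx":0,"ry":0,"rz":0,"jaw":1}]}' | head -2
python3 -m jog '{"plan":[{"dx":0.04,"dy":0.02,"dz":0,"rx":0,"ry":0,"rz":0,"jaw":1},{"dx":0.04,"dy":0.02,"dz":0,"rx":0,"ry":0,"rz":0,"jaw":1},{"dx":0.04,"dy":0.02,"dz":0,"rx":0,"ry":0,"rz":0,"jaw":1},{"dx":0.036,"dy":0.022,"dz":0,"rx":0,"ry":0,"rz":0,"jaw":1},{"dx":0,"dy":0,"dz":0,"rx":0,"ry":0,"rz":0,"jaw":1},{"dx":0,"dy":0,"dz":0,"rx":0,"ry":0,"rz":0,"jaw":1}]}'|head -2
python3 -c "
from h import *;rel(*HX,.16)"
```

```text
time: 2.22
ee_pos: [0.4391, -0.1103, 0.2478]
time: 2.98
ee_pos: [0.5464, 0.0271, 0.2475]
t 2.975 pos [0.5464 0.0271 0.2475] F [0.2 0.2 0.3] w 0.0003 g 0.0
 shift now-frame [0.0005 0.0019 0.0875]  target-frame [0.0004 0.0018 0.0875]  turn [-0.1   0.04 -0.09]
```

```bash
python3 -m jog '{"plan":[{"dx":0,"dy":0.002,"dz":0.03,"rx":0,"ry":0,"rz":0,"jaw":1},{"dx":0,"dy":0,"dz":0.03,"rx":0,"ry":0,"rz":0,"jaw":1},{"dx":0,"dy":0,"dz":0.02,"rx":0,"ry":0,"rz":0,"jaw":1},{"dx":0,"dy":0,"dz":0.01,"rx":0,"ry":0,"rz":0,"jaw":1},{"dx":0,"dy":0,"dz":0.005,"rx":0,"ry":0,"rz":0,"jaw":1},{"dx":0,"dy":0,"dz":0.005,"rx":0,"ry":0,"rz":0,"jaw":1},{"dx":0,"dy":0,"dz":0.005,"rx":0,"ry":0,"rz":0,"jaw":1},{"dx":0,"dy":0,"dz":0.004,"rx":0,"ry":0,"rz":0,"jaw":1},{"dx":0,"dy":0,"dz":0.003,"rx":0,"ry":0,"rz":0,"jaw":1},{"dx":0,"dy":0,"dz":0,"rx":0,"ry":0,"rz":0,"jaw":1}]}'
```

```text
time: 4.22
ee_pos: [0.5488, 0.027, 0.1359]
tool_rot: [-0.0, 0.767, 0.641, -0.0]
force: [-0.7, 0.1, 0.2]
width: 0.0001
grip_force: 0.0
```

```bash
python3 -m jog '{"plan":[{"dx":0,"dy":0,"dz":0.001,"rx":0,"ry":0,"rz":0,"jaw":1},{"dx":0,"dy":0,"dz":0.001,"rx":0,"ry":0,"rz":0,"jaw":1},{"dx":0,"dy":0,"dz":0,"rx":0,"ry":0,"rz":0,"jaw":1}]}'
python3 - <<'E'
from cell import *
import cv2
f=grab_frame("side")
cv2.imwrite("pics/press.png",cv2.resize(f["image"][100:260,250:400],None,fx=3.7,fy=3.7)[:,:,::-1])
E
```

```text
time: 4.6
ee_pos: [0.549, 0.0269, 0.1341]
tool_rot: [-0.0, 0.767, 0.641, -0.0]
force: [0.5, -0.1, 0.6]
width: 0.0002
grip_force: 0.0
```

View pics/press.png

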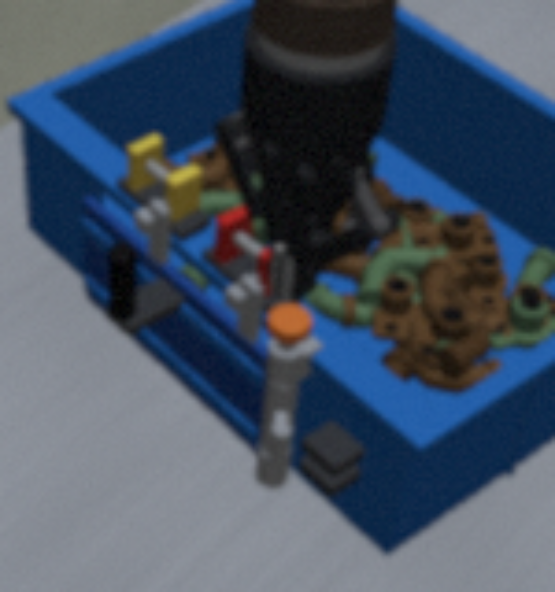

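```bash
python3 - <<'E'
from cell import *
import cv2,numpy as np
from h import *
ims=[]
s=manip.state();print(s["ee_pos"],s["force"],s["joints"])
for n in("side","top"):
    f=grab_frame(n);im=f["image"].copy()
    K,R,t=(np.array(f[k]) for k in "KRt")
    for X,c in((s["ee_pos"],(255,0,255)),(s["ee_pos"]+[0,0,.1],(255,255,255))):
        p=K@(R@X+t);p=p[:2]/p[2];print(n,p); 
        cv2.circle(im,tuple(int(v) for v in p.round()),1,c,-1)
    c=[int(v) for v in p]
    im=im[max(c[1]-50,0):c[1]+100,c[0]-60:c[0]+60] 
    ims.append(cv2.resize(im,(400,500),interpolation=cv2.INTER_CUBIC))
cv2.imwrite("pics/chk.png",np.hstack(ims)[:,:,::-1])
E
```

```text
[0.54898226 0.02693645 0.13413463] [0.11703676 0.0393217  0.0503169 ] [4.90224302e-02 3.72734876e-01 1.94998125e-02 1.21756400e+00
 7.19069130e-06 1.79810755e+00]
side [327.37214427 189.63417717]
side [331.48294937 154.88713523]
top [325.17268984 239.53862685]
top [331.7120201  233.62871836]
```

View pics/chk.png

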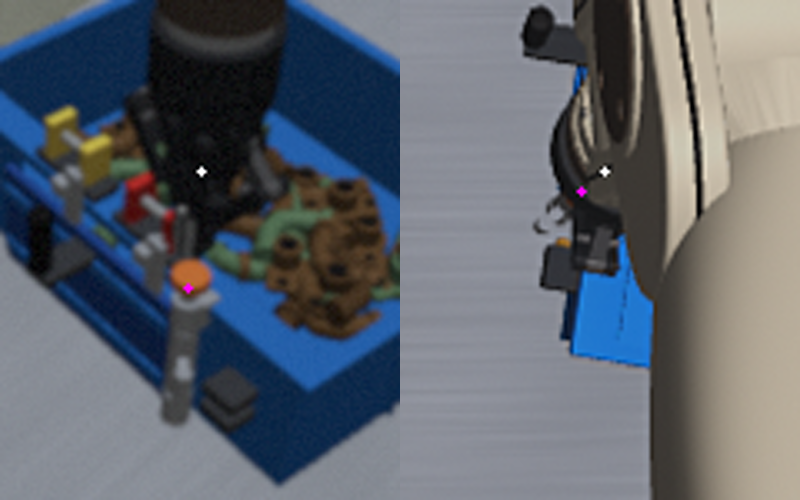

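The fingers look as if they are behind the cap and beside the expected axis, and there is no force. I'll check the wrist camera.

```bash
python3 - <<'E'
from cell import *
import cv2,numpy as np
from h import *
s=manip.state()
f=grab_frame("wrist");im=f["image"].copy()
K,R,t=(np.array(f[k]) for k in "KRt")
C=-R.T@t;print("cam",C)
q=s["tool_rot"]; T=Ro.from_quat([q[1],q[2],q[3],q[0]]);print("cam in tool",T.inv().apply(C-s["ee_pos"]),"\n",R@T.as_matrix())
for X,c in((s["ee_pos"],(255,0,255)),([*P(60,-.0235)*0+P(.06,-.0235),.162],(255,255,255)),([*HX,.147],(0,255,255))):
    p=K@(R@np.array(X)+t);p=p[:2]/p[2];print(p);cv2.circle(im,tuple(int(v) for v in p.round()),3,c,-1)
cv2.imwrite("pics/w.png",im[:,:,::-1])
E
```

```text
cam [0.56190626 0.09958141 0.3090966 ]
cam in tool [ 0.07381945 -0.00020004 -0.1749149 ] 
 [[-7.99735736e-05  9.99999956e-01  2.85766861e-04]
 [-9.58126528e-01  5.20315836e-06 -2.86345170e-01]
 [-2.86345159e-01 -2.96700857e-04  9.58126485e-01]]
[283.02281981 240.73959081]
[384.45898943 296.47393434]
[281.62460706 248.74457502]
```

View pics/w.png

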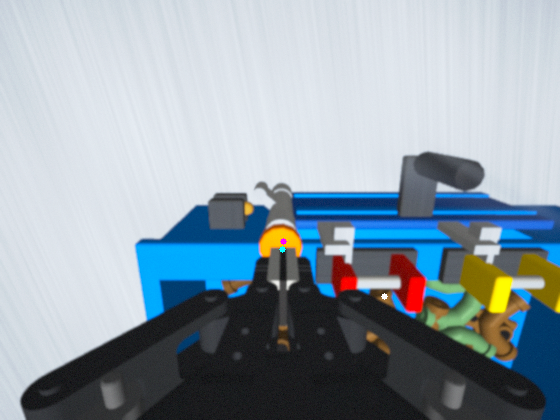

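```bash
python3 -m jog '{"plan":[{"dx":0,"dy":0,"dz":-0.03,"rx":0,"ry":0,"rz":0,"jaw":1},{"dx":0,"dy":0,"dz":-0.04,"rx":0,"ry":0,"rz":0,"jaw":1},{"dx":0,"dy":0,"dz":0,"rx":0,"ry":0,"rz":0,"jaw":1}]}'|head -2
python3 - <<'E'
from cell import *
import cv2,numpy as np
from h import *
s=manip.state();q=s["tool_rot"]; T=Ro.from_quat([q[1],q[2],q[3],q[0]])
ims=[]
for n,w in(("side",35),("wrist",80)):
    f=grab_frame(n);im=f["image"].copy();K,R,t=(np.array(f[k]) for k in "KRt")
    pr=lambda v:(lambda p:p[:2]/p[2])(K@(R@(s["ee_pos"]+T.apply(v))+t))
    c=pr([0,0,0]); print(n,c,pr([-.02,0,0]),pr([0,.02,0]),pr([0,0,-.02]))
    x0,y0=[int(v) for v in c-w]; sc=400/(2*w)
    im=cv2.resize(im[y0:y0+2*w,x0:x0+2*w],(400,400),interpolation=cv2.INTER_CUBIC)
    for v,col in(([0,0,0],(255,0,255)),([-.01,0,0],(255,255,255)),([-.02,0,0],(255,255,255)),([0,0,-.02],(0,255,255)),([0,0,-.04],(0,255,255)),([0,.01,0],(255,255,0))):
        cv2.circle(im,tuple(int(a) for a in (pr(v)-[x0,y0]+.5)*sc),3,col,-1)
    ims.append(im)
cv2.imwrite("pics/tip.png",np.hstack(ims)[:,:,::-1])
E
```

```text
time: 5.18
ee_pos: [0.5515, 0.027, 0.2079]
side [329.35910267 164.11027513] [336.42196424 160.26874878] [323.00024822 159.05153032] [330.2745993  156.76238107]
wrist [284.91141581 241.57725677] [284.84736656 269.41507203] [315.92293529 241.62068266] [285.03888522 255.20984988]
```

View pics/tip.png

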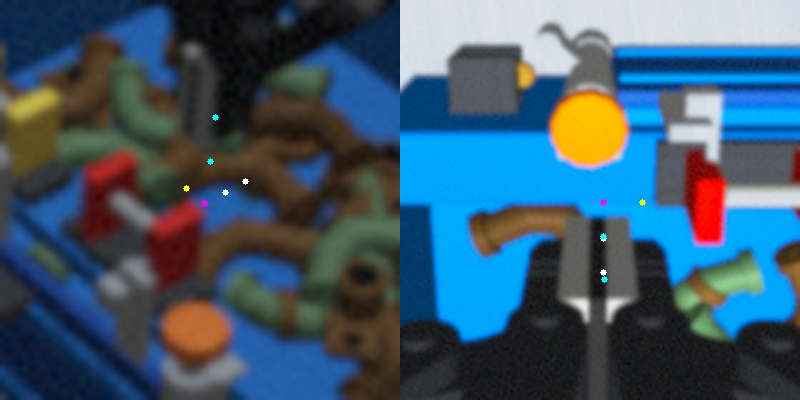

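The fingertips sit on the tool axis, but they appear about 30 mm behind the reported TCP. I'll find the cap by touch in small steps.

```bash
python3 -m jog '{"plan":[{"dx":0,"dy":-0.001,"dz":0.04,"rx":0,"ry":0,"rz":0,"jaw":1},{"dx":0,"dy":0,"dz":0.035,"rx":0,"ry":0,"rz":0,"jaw":1},{"dx":0,"dy":0,"dz":0.005,"rx":0,"ry":0,"rz":0,"jaw":1},{"dx":0,"dy":0,"dz":0.003,"rx":0,"ry":0,"rz":0,"jaw":1},{"dx":0,"dy":0,"dz":0.003,"rx":0,"ry":0,"rz":0,"jaw":1}]}'|grep -v rot
for i in 1 2 3; do python3 -m jog '{"plan":[{"dx":0,"dy":0,"dz":0.001,"rx":0,"ry":0,"rz":0,"jaw":1},{"dx":0,"dy":0,"dz":0.001,"rx":0,"ry":0,"rz":0,"jaw":1}]}'|egrep 'pos|^force'; done
```

```text
time: 5.9
ee_pos: [0.5491, 0.0272, 0.1193]
force: [1.0, 0.1, 0.9]
width: 0.0
grip_force: 0.0
ee_pos: [0.5485, 0.0271, 0.1168]
force: [-0.5, 0.3, -0.5]
ee_pos: [0.5482, 0.0271, 0.1146]
force: [-2.8, -0.1, 6.4]
ee_pos: [0.5482, 0.0271, 0.1135]
force: [-1.7, -0.1, 7.7]
```

```bash
for i in 1 2 3 4 5; do python3 -m jog '{"plan":[{"dx":0,"dy":0,"dz":0.001,"rx":0,"ry":0,"rz":0,"jaw":1},{"dx":0,"dy":0,"dz":0.001,"rx":0,"ry":0,"rz":0,"jaw":1}]}'|egrep 'pos|^force'; done
```

```text
ee_pos: [0.5482, 0.0271, 0.1116]
force: [-2.2, -0.8, 7.5]
ee_pos: [0.5482, 0.0271, 0.1096]
force: [-3.3, 0.3, 7.7]
ee_pos: [0.5482, 0.0271, 0.1076]
force: [-2.7, -1.4, 8.9]
ee_pos: [0.5482, 0.0271, 0.1056]
force: [-2.8, -0.5, 6.2]
ee_pos: [0.5482, 0.0271, 0.1036]
force: [-3.3, -1.2, 7.9]
```

```bash
for i in 1 2 3; do python3 -m jog '{"plan":[{"dx":0,"dy":0,"dz":0.001,"rx":0,"ry":0,"rz":0,"jaw":1},{"dx":0,"dy":0,"dz":0.0005,"rx":0,"ry":0,"rz":0,"jaw":1}]}'|egrep 'pos|^force'; done
```

```text
ee_pos: [0.5482, 0.0271, 0.102]
force: [-2.0, 0.1, 7.0]
ee_pos: [0.5483, 0.0271, 0.1018]
force: [-6.1, -0.4, 15.6]
ee_pos: [0.5484, 0.0271, 0.1016]
force: [-8.5, -1.0, 22.9]
```

```bash
python3 -m jog '{"plan":[{"dx":0,"dy":0,"dz":-0.03,"rx":0,"ry":0,"rz":0,"jaw":1},{"dx":0,"dy":0,"dz":-0.04,"rx":0,"ry":0,"rz":0,"jaw":0.15},{"dx":-0.013,"dy":0.04,"dz":-0.01,"rx":0,"ry":0,"rz":0,"jaw":0.15},{"dx":-0.013,"dy":0.06,"dz":0,"rx":0,"ry":0,"rz":0,"jaw":0.15},{"dx":0,"dy":0.056,"dz":0,"rx":0,"ry":0,"rz":0,"jaw":0.15},{"dx":0,"dy":0,"dz":0,"rx":0,"ry":0,"rz":0,"jaw":0.15},{"dx":0,"dy":0,"dz":0,"rx":0,"ry":0,"rz":0,"jaw":0.15}]}' 30
python3 - <<'E'
from h import *;rel(*P(.156,-.026),.110)
from cell import *
f=grab_frame("wrist");im=f["image"].copy();K,R,t=(np.array(f[k]) for k in "KRt")
for v in ([*P(.1686,-.0235),.162],[*P(.1296,-.0235),.162],[*P(.105,.045),.152]):
    p=K@(R@np.array(v)+t);p=p[:2]/p[2];cv2.circle(im,tuple(int(a) for a in p.round()),2,(255,0,255),-1)
cv2.imwrite("pics/w2.png",im[:,:,::-1])
E
```

```text
time: 9.52
ee_pos: [0.6962, -0.0261, 0.1761]
tool_rot: [-0.001, 0.767, 0.641, -0.001]
force: [-1.1, -0.5, 1.7]
width: 0.0727
grip_force: 0.0
t 9.525 pos [ 0.6962 -0.0261  0.1761] F [-1.1 -0.5  1.7] w 0.0727 g 0.0
 shift now-frame [0.0003 0.001  0.0661]  target-frame [0.0003 0.0009 0.0661]  turn [-0.16  0.02 -0.02]
```

View pics/w2.png

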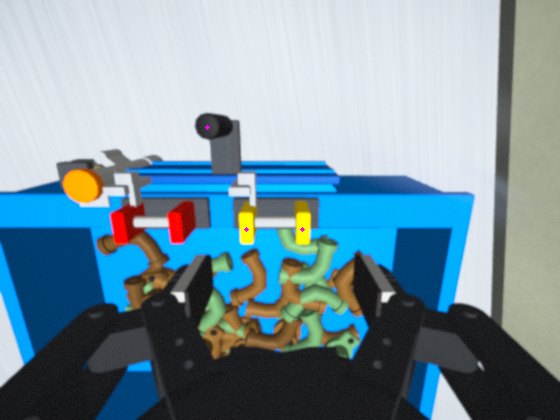

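The projected dots fall on the yellow plate tops, at (246,229) and (303,229), and on the post at (207,127), so the calibration is good. Fingers straddle symmetrically at columns 212 and 357. Next I lower and squeeze.

```bash
python3 -m jog '{"plan":[{"dx":0,"dy":0.001,"dz":0.025,"rx":0,"ry":0,"rz":0,"jaw":0.15},{"dx":0,"dy":0,"dz":0.02,"rx":0,"ry":0,"rz":0,"jaw":0.15},{"dx":0,"dy":0,"dz":0.012,"rx":0,"ry":0,"rz":0,"jaw":0.15},{"dx":0,"dy":0,"dz":0.007,"rx":0,"ry":0,"rz":0,"jaw":0.15},{"dx":0,"dy":0,"dz":0,"rx":0,"ry":0,"rz":0,"jaw":0.15}]}'|grep -v rot
python3 -m jog '{"plan":[{"dx":0,"dy":0,"dz":0,"rx":0,"ry":0,"rz":0,"jaw":0.3},{"dx":0,"dy":0,"dz":0,"rx":0,"ry":0,"rz":0,"jaw":0.45},{"dx":0,"dy":0,"dz":0,"rx":0,"ry":0,"rz":0,"jaw":0.7},{"dx":0,"dy":0,"dz":0,"rx":0,"ry":0,"rz":0,"jaw":0.7},{"dx":0,"dy":0,"dz":0,"rx":0,"ry":0,"rz":0,"jaw":0.7},{"dx":0,"dy":0,"dz":0,"rx":0,"ry":0,"rz":0,"jaw":0.7}]}' 30|grep -v rot
```

```text
time: 10.2
ee_pos: [0.6976, -0.0262, 0.1141]
force: [0.0, -1.1, 0.4]
width: 0.0725
grip_force: 0.0
time: 10.95
ee_pos: [0.6978, -0.0263, 0.1152]
force: [-2.7, -0.3, 6.5]
width: 0.0349
grip_force: 32.6
```

```bash
python3 -m jog '{"plan":[{"dx":0,"dy":0,"dz":0,"rx":0,"ry":0,"rz":0,"jaw":0.15},{"dx":0,"dy":0,"dz":0,"rx":0,"ry":0,"rz":0,"jaw":0.15},{"dx":0,"dy":0,"dz":0,"rx":0,"ry":0,"rz":0,"jaw":0.15},{"dx":0,"dy":0,"dz":-0.02,"rx":0,"ry":0,"rz":0,"jaw":0.15},{"dx":0,"dy":0,"dz":-0.03,"rx":0,"ry":0,"rz":0,"jaw":0.15},{"dx":0,"dy":-0.04,"dz":-0.01,"rx":0,"ry":0,"rz":0,"jaw":0.15},{"dx":0,"dy":-0.05,"dz":0,"rx":0,"ry":0,"rz":0,"jaw":0.15},{"dx":0,"dy":0,"dz":0,"rx":0,"ry":0,"rz":0,"jaw":0.15},{"dx":0,"dy":0,"dz":0,"rx":0,"ry":0,"rz":0,"jaw":0.15}]}' 30 | grep -v rot
python3 - <<'E'
from h import *;rel(*P(.066,-.026),.112)
from cell import *
f=grab_frame("wrist");K,R,t=(np.array(f[k]) for k in "KRt")
for c in("yellow","red"):
    for cc,s in blobs(f["image"],c,(0,150,560,300),40):print(c,cc,s,ray(f,cc,.158).round(4))
cv2.imwrite("pics/w3.png",f["image"][:,:,::-1])
E
```

```text
time: 12.08
ee_pos: [0.6103, -0.0104, 0.1744]
force: [0.2, -0.6, 0.4]
width: 0.0726
grip_force: 0.0
t 12.075 pos [ 0.6103 -0.0104  0.1744] F [ 0.2 -0.6  0.4] w 0.0726 g 0.0
 shift now-frame [-0.     -0.0019  0.0623]  target-frame [-0.     -0.0018  0.0624]  turn [ 0.13 -0.02 -0.01]
yellow [192.6 186.7] [177, 169, 32, 34, 791] [0.5561 0.0323 0.158 ]
yellow [386.3 223.9] [372, 202, 28, 44, 811] [ 0.6827 -0.0176  0.158 ]
yellow [420.8 222.2] [404, 202, 32, 42, 860] [ 0.7065 -0.0206  0.158 ]
red [243.  223.9] [235, 203, 18, 41, 529] [5.838e-01 3.000e-04 1.580e-01]
red [298.7 222.7] [292, 203, 15, 41, 520] [ 0.6223 -0.0058  0.158 ]
```

View pics/w3.png

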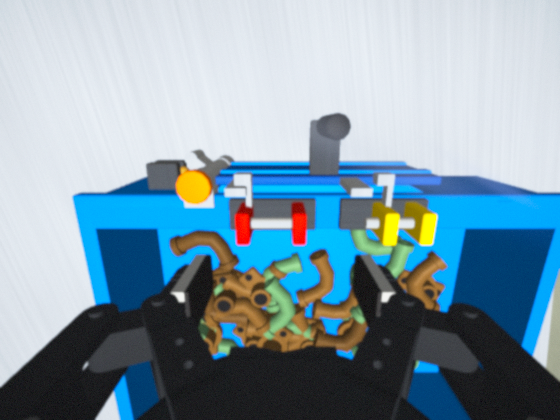

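The yellow plates now stand together at (386,224) and (421,222), about 25 mm between centres, so that catch is squeezed. Red is at (243,224) and (299,223) and still open.

```bash
python3 -m jog '{"plan":[{"dx":0,"dy":-0.002,"dz":0.025,"rx":0,"ry":0,"rz":0,"jaw":0.15},{"dx":0,"dy":0,"dz":0.02,"rx":0,"ry":0,"rz":0,"jaw":0.15},{"dx":0,"dy":0,"dz":0.012,"rx":0,"ry":0,"rz":0,"jaw":0.15},{"dx":0,"dy":0,"dz":0.004,"rx":0,"ry":0,"rz":0,"jaw":0.15},{"dx":0,"dy":0,"dz":0,"rx":0,"ry":0,"rz":0,"jaw":0.15}]}'|grep -v rot
python3 -m jog '{"plan":[{"dx":0,"dy":0,"dz":0,"rx":0,"ry":0,"rz":0,"jaw":0.3},{"dx":0,"dy":0,"dz":0,"rx":0,"ry":0,"rz":0,"jaw":0.45},{"dx":0,"dy":0,"dz":0,"rx":0,"ry":0,"rz":0,"jaw":0.7},{"dx":0,"dy":0,"dz":0,"rx":0,"ry":0,"rz":0,"jaw":0.7},{"dx":0,"dy":0,"dz":0,"rx":0,"ry":0,"rz":0,"jaw":0.7},{"dx":0,"dy":0,"dz":0,"rx":0,"ry":0,"rz":0,"jaw":0.7}]}' 30|grep -v rot
```

```text
time: 12.75
ee_pos: [0.608, -0.0101, 0.1128]
force: [-0.4, 0.5, 0.2]
width: 0.0723
grip_force: 0.0
time: 13.5
ee_pos: [0.6093, -0.0103, 0.1144]
force: [3.1, -1.7, 5.9]
width: 0.0344
grip_force: 34.2
```

```bash
python3 -m jog '{"plan":[{"dx":0,"dy":0,"dz":0,"rx":0,"ry":0,"rz":0,"jaw":0.15},{"dx":0,"dy":0,"dz":0,"rx":0,"ry":0,"rz":0,"jaw":0.15},{"dx":0,"dy":0,"dz":0,"rx":0,"ry":0,"rz":0,"jaw":0.15},{"dx":0,"dy":0,"dz":-0.02,"rx":0,"ry":0,"rz":0,"jaw":0.15},{"dx":0,"dy":0,"dz":-0.03,"rx":0,"ry":0,"rz":0,"jaw":0.4},{"dx":0.031,"dy":0.02,"dz":-0.01,"rx":0,"ry":0,"rz":0,"jaw":0.4},{"dx":0.04,"dy":0.019,"dz":0,"rx":0,"ry":0,"rz":0,"jaw":0.4},{"dx":0,"dy":0,"dz":0,"rx":0,"ry":0,"rz":0,"jaw":0.4},{"dx":0,"dy":0,"dz":0,"rx":0,"ry":0,"rz":0,"jaw":0.4}]}' 30 | grep -v rot
python3 - <<'E'
from h import *;rel(*P(.105,.045),.095)
from cell import *
f=grab_frame("wrist");K,R,t=(np.array(f[k]) for k in "KRt")
for c in("yellow","red"):
    for cc,s in blobs(f["image"],c,(0,180,560,420),100):print(c,cc,s,ray(f,cc,.158).round(4))
E
```

```text
time: 14.62
ee_pos: [0.6576, 0.0528, 0.1718]
force: [-0.6, 0.7, -0.7]
width: 0.0512
grip_force: 0.0
t 14.625 pos [0.6576 0.0528 0.1718] F [-0.6  0.7 -0.7] w 0.0512 g 0.0
 shift now-frame [0.0005 0.002  0.0768]  target-frame [0.0004 0.0018 0.0768]  turn [-0.1   0.05  0.  ]
yellow [163.3 267.3] [155, 260, 16, 18, 109] [0.5674 0.0419 0.158 ]
yellow [332.3 311.6] [325, 284, 18, 49, 512] [ 0.6832 -0.0169  0.158 ]
red [252.6 307. ] [245, 283, 15, 49, 571] [ 0.6243 -0.0022  0.158 ]
```

```bash
python3 -m jog '{"plan":[{"dx":0,"dy":0.002,"dz":0.025,"rx":0,"ry":0,"rz":0,"jaw":0.4},{"dx":0,"dy":0,"dz":0.025,"rx":0,"ry":0,"rz":0,"jaw":0.4},{"dx":0,"dy":0,"dz":0.015,"rx":0,"ry":0,"rz":0,"jaw":0.4},{"dx":0,"dy":0,"dz":0.01,"rx":0,"ry":0,"rz":0,"jaw":0.4},{"dx":0,"dy":0,"dz":0,"rx":0,"ry":0,"rz":0,"jaw":0.4}]}'|grep -v rot
python3 -m jog '{"plan":[{"dx":0,"dy":0,"dz":0,"rx":0,"ry":0,"rz":0,"jaw":0.6},{"dx":0,"dy":0,"dz":0,"rx":0,"ry":0,"rz":0,"jaw":0.9},{"dx":0,"dy":0,"dz":0,"rx":0,"ry":0,"rz":0,"jaw":0.9},{"dx":0,"dy":0,"dz":0,"rx":0,"ry":0,"rz":0,"jaw":0.9},{"dx":0,"dy":0,"dz":0,"rx":0,"ry":0,"rz":0,"jaw":0.9}]}' 30|grep -v rot
python3 - <<'E'
from h import *
a=np.arctan2(.045,.105);r=np.hypot(.045,.105)
p=np.array([r*np.sin(a),r*np.cos(a)])
for g in range(0,91,6):
    n=np.array([r*np.sin(a+np.radians(g)),r*np.cos(a+np.radians(g))]);print(g,(n-p).round(4));p=n
E
```

```text
time: 15.3
ee_pos: [0.6599, 0.0522, 0.0972]
force: [-0.1, 0.1, 0.9]
width: 0.0509
grip_force: 0.0
time: 15.92
ee_pos: [0.6589, 0.0531, 0.0989]
force: [-5.1, -0.6, 4.5]
width: 0.0166
grip_force: 29.8
0 [0. 0.]
6 [ 0.0107 -0.0053]
12 [ 0.0101 -0.0064]
18 [ 0.0094 -0.0074]
24 [ 0.0086 -0.0083]
30 [ 0.0077 -0.0092]
36 [ 0.0067 -0.0099]
42 [ 0.0056 -0.0106]
48 [ 0.0044 -0.0111]
54 [ 0.0033 -0.0115]
60 [ 0.002  -0.0118]
66 [ 0.0008 -0.0119]
72 [-0.0005 -0.0119]
78 [-0.0017 -0.0118]
84 [-0.0029 -0.0116]
90 [-0.0041 -0.0112]
```

```bash
python3 -m jog '{"plan":[{"dx":0.0107,"dy":-0.0053,"dz":0,"rx":0,"ry":0,"rz":0,"jaw":0.9},{"dx":0.0101,"dy":-0.0064,"dz":0,"rx":0,"ry":0,"rz":0,"jaw":0.9},{"dx":0.0094,"dy":-0.0074,"dz":0,"rx":0,"ry":0,"rz":0,"jaw":0.9},{"dx":0,"dy":0,"dz":0,"rx":0,"ry":0,"rz":0,"jaw":0.9}]}' 40|grep -v rot
```

```text
time: 16.42
ee_pos: [0.6471, 0.087, 0.0987]
force: [-0.4, -2.9, 6.5]
width: 0.0163
grip_force: 39.9
```

```bash
python3 - <<'E'
from cell import *
import cv2
f=grab_frame("side")
cv2.imwrite("pics/sw.png",cv2.resize(f["image"][100:280,220:400],(600,600))[:,:,::-1])
E
```

```text
(no output)
```

View pics/sw.png

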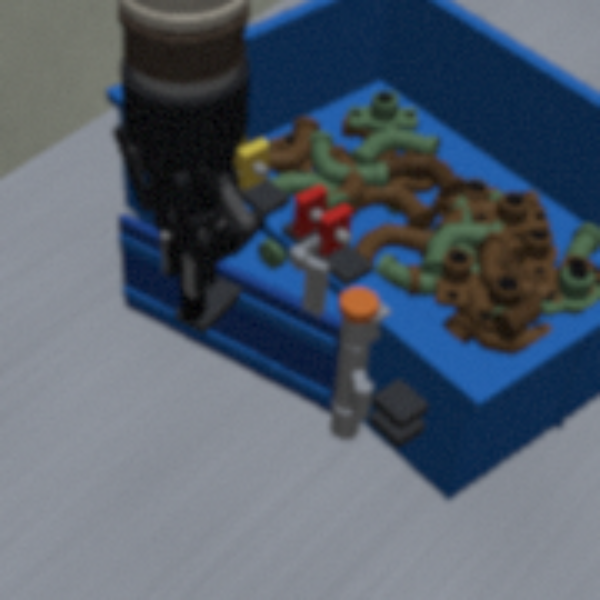

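The gate is following the gripper, open about 18°. The red plates are together at (310-340,220) and the cap is down. I'll carry on along the arc.

```bash
python3 -m jog '{"plan":[{"dx":0.0086,"dy":-0.0083,"dz":0,"rx":0,"ry":0,"rz":0,"jaw":0.9},{"dx":0.0077,"dy":-0.0092,"dz":0,"rx":0,"ry":0,"rz":0,"jaw":0.9},{"dx":0.0067,"dy":-0.0099,"dz":0,"rx":0,"ry":0,"rz":0,"jaw":0.9},{"dx":0.0056,"dy":-0.0106,"dz":0,"rx":0,"ry":0,"rz":0,"jaw":0.9},{"dx":0.0044,"dy":-0.0111,"dz":0,"rx":0,"ry":0,"rz":0,"jaw":0.9},{"dx":0,"dy":0,"dz":0,"rx":0,"ry":0,"rz":0,"jaw":0.9}]}' 40|grep -v rot
python3 -m jog '{"plan":[{"dx":0.0033,"dy":-0.0115,"dz":0,"rx":0,"ry":0,"rz":0,"jaw":0.9},{"dx":0.002,"dy":-0.0118,"dz":0,"rx":0,"ry":0,"rz":0,"jaw":0.9},{"dx":0.0008,"dy":-0.0119,"dz":0,"rx":0,"ry":0,"rz":0,"jaw":0.9},{"dx":-0.0005,"dy":-0.0119,"dz":0,"rx":0,"ry":0,"rz":0,"jaw":0.9},{"dx":-0.0017,"dy":-0.0118,"dz":0,"rx":0,"ry":0,"rz":0,"jaw":0.9},{"dx":-0.0029,"dy":-0.0116,"dz":0,"rx":0,"ry":0,"rz":0,"jaw":0.9},{"dx":0,"dy":0,"dz":0,"rx":0,"ry":0,"rz":0,"jaw":0.9},{"dx":0,"dy":0,"dz":0,"rx":0,"ry":0,"rz":0,"jaw":0.9}]}' 40|grep -v rot
python3 - <<'E'
from h import *
from cell import manip
p=manip.state()["ee_pos"][:2]-HX;print(np.hypot(*p),np.degrees(np.arctan2(p[1],p[0])-YAW-np.arctan2(.045,.105)))
E
```

```text
time: 17.23
ee_pos: [0.6075, 0.1325, 0.0989]
force: [9.2, 6.5, -0.4]
width: 0.0163
grip_force: 39.6
time: 18.23
ee_pos: [0.5363, 0.1475, 0.0988]
force: [0.4, 13.0, 2.6]
width: 0.016
grip_force: 46.3
0.12088889280102534 82.65042802725493
```

```bash
python3 - <<'E'
from h import *
from cell import *
s=manip.state();print(s["time"],s["force"],s["grip_force"],abs(s["qvel"]).max())
L,Z=np.meshgrid(np.linspace(.12,.19,40),np.linspace(.03,.1,30))
for n in("side","wrist"):
    f=grab_frame(n);K,R,t=(np.array(f[k]) for k in "KRt");hsv=cv2.cvtColor(f["image"],cv2.COLOR_RGB2HSV)
    B=(abs(hsv[...,0].astype(int)-108)<12)&(hsv[...,1]>150)
    o=[]
    for g in range(40,101,5):
        a=YAW+np.radians(g);X=np.c_[(HX[0]+L*np.cos(a)).ravel(),(HX[1]+L*np.sin(a)).ravel(),Z.ravel()]
        p=(K@(R@X.T+t[:,None]));p=(p[:2]/p[2]).round().astype(int)
        k=(p[0]>=0)&(p[0]<560)&(p[1]>=0)&(p[1]<420)
        o.append((g,round(float(B[p[1][k],p[0][k]].mean()),2) if k.any() else None))
    print(n,o)
E
```

```text
18.225 [ 0.40124437 12.95581823  2.55588383] 46.25416874885559 0.005856651925615116
side [(40, 0.0), (45, 0.0), (50, 0.0), (55, 0.0), (60, 0.03), (65, 0.17), (70, 0.41), (75, 0.66), (80, 0.9), (85, 1.0), (90, 0.82), (95, 0.53), (100, 0.24)]
wrist [(40, 0.0), (45, 0.0), (50, 0.0), (55, 0.0), (60, 0.0), (65, 0.0), (70, 0.0), (75, 0.21), (80, 0.65), (85, 0.75), (90, 0.23), (95, 0.0), (100, 0.0)]
```

Both cameras put the gate at about 84°, and it is held still with 46 N of grip. I'm handing in.

```bash
python3 -m jog '{"plan":[{"dx":0,"dy":0,"dz":0,"rx":0,"ry":0,"rz":0,"jaw":0.9},{"dx":0,"dy":0,"dz":0,"rx":0,"ry":0,"rz":0,"jaw":0.9}]}'|grep -v rot; python3 -c "
from cell import manip;print(manip.finish_job())"
```

```text
time: 18.58
ee_pos: [0.5364, 0.1475, 0.0988]
force: [1.5, 12.5, 3.0]
width: 0.0161
grip_force: 46.3
the job is handed in; nothing more can be done
None
```

I pressed the pin home, squeezed the yellow catch and then the red, and handed the job in at 18.6 s with the gate held by its post at about 84°; no verdict came back.

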